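# Let the ratchet clamp off and tray the valve block

## Task

Take the aluminium valve block out of the green ratchet clamp and stand it upright in the blue tray. To free it, press the red thumb pad of the spring-loaded pawl down just far enough to lift the pawl off the ratchet wheel and keep it off until the sliding jaw has crept all the way back; the pawl has a hard stop soon after it clears the teeth and its pin is delicate, so never push on the clamp with more than about 15 N, and do not drag the block out of closed jaws. Set the block down gently without dropping it, and leave everything else where it is.

Things in the scene. Friction and masses are not known exactly. Their poses are not given: they have to be found in the camera images.
- clamp: Green ratchet clamp, fixed to the bench. Origin on the bench surface. Base plate 100 mm wide (x), y = -155 to +145 mm, 12 mm thick. Along its own y axis from -y to +y: fixed jaw (face at y = -122, top z = 62 mm), valve block, sliding jaw (70 mm wide, top z = 55 to 69 mm) with a sprung black pad, ratchet wheel, grey pawl bracket, red thumb pad. Nothing on it rises above z = 105 mm.
- pawl_pad (a point): Nominal middle of the top of the red thumb pad (26 x 26 mm): x = 0, y = 122, z = 91 mm of the clamp. Fixed to the clamp, not to the pad: the ratchet head (wheel and pawl) is shimmed by hand, so the real pad rests up to 8 mm higher or lower. The pawl clears the teeth 4 to 6 mm below rest; the hard stop comes 7 mm below rest. The spring takes 4 to 10 N at the pad; at the stop force rises steeply.
- pawl_pivot (a point): Nominal pivot of the pawl: x = 0, y = 77, z = 77 mm of the clamp (head height varies as for the pad). The pawl is a dark rocker in a grey bracket: its nose reaches 55 mm back and drops between two teeth at the top of the brass ratchet wheel (64 mm across, ten teeth, centre at y = 22 mm); its tail carries the red pad 45 mm beyond the pivot. Pressing the pad down lifts the nose.
- jaw (a joint): Travel of the sliding jaw back towards the wheel, in m: 0 = clamped on the block, 0.024 = fully back. It is driven back by its own damped spring (some 5 s in all) only while the pawl is held off the wheel, and catches again every 7.5 mm when the pawl drops.
- block_mid (a point): Centre of the aluminium valve block, half-way up: 46 mm wide along x, 44 mm along y, 70 mm high, about 0.4 kg, with two brass ports 9 mm high on top. It stands on the clamp's base plate (12 mm) between the jaws, its axes parallel to the clamp's; its free faces, for grasping, are those across the clamp's x axis.
- blue_tray: Open blue tray, fixed to the bench, 150 x 150 mm, 40 mm high, 4 mm walls, 5 mm floor, empty. Origin: centre of its underside. The target for the block.
- grey_tray: Like the blue tray but grey, holding two pipe nipples. Not the target. It may stand left or right.
- nipple_a: Brass pipe nipple, 28 mm across, 38 mm high, standing in the grey tray; origin at its underside. Leave alone.
- nipple_b: Steel pipe nipple, same size, in the grey tray; origin at its underside. Leave alone.
- spool: White plastic wire spool standing on its flange, 90 mm across, 72 mm high; origin at its underside. Leave alone.
- carton: Cardboard carton 90 x 130 x 70 mm; origin at its underside. Leave alone.
- jar: Jar with orange cap, 56 mm across, 80 mm high; origin at its underside. Leave alone.
- driver: Screwdriver lying on the bench, 190 mm long. Leave alone.
- block: The same valve block; origin at the centre of its underside.
Mind the look-alikes: they are no part of the job. What is shaped like the block but purple is not meant. Of the things shaped like the blue_tray, the blue one is meant.

How it is judged:
By the outcome, as a careful person would: the job done as asked, in the order asked, and still so for the second after the job is handed in, with the robot touching nothing.
It also fails if it takes over 64 s, if anything falls off the work surface, if the arm or the gripper's body presses on something with over 40 N, if the wrist force passes 120 N, or if a joint passes its speed limit or range.

## Robot

A 6-joint arm with a two-finger parallel gripper is mounted at the origin on the work surface. World frame = base frame: x ahead of the robot, y to its left, z up, the work surface at z = 0. Lengths are in mm, angles in rad, forces in N, time in s.
With the tool pointing down it reaches from about 325 to 775 mm from the base axis. Payload 5.5 kg.
Tool frame: the origin (TCP) lies at the very end of the fingers, on their centre line; the grasp point (between the pads) lies 19 mm behind it; z points along the fingers, y is the line along which they close (so a half turn about z gives the same grasp; the last joint's range is limited). The gripper opens to 85 mm and grips with 20 to 120 N. Pads are 22 mm wide; open, the fingers measure 114 mm over their backs; the gripper's body (76 mm by 85 mm) begins 54 mm behind the grasp point. The pads swing forward as they close: fully open they stand 13 mm farther back than shut.
Start: joints at [-1.178, 0.091, 1.231, -0, 1.82, -0.057], TCP at [260.873, -540.335, 231.275] pointing down, gripper open.
Joint ranges: [-2.87, 2.87], [-0.86, 2.18], [0.17, 2.46], [-1.51, 4.65], [0.06, 2.69], [-2.65, 2.65]. Speed limits (rad/s): [2.57, 2.57, 3.01, 3.14, 3.14, 3.14].

## Interface

Orientations are given as a unit quaternion [x, y, z, w].
In Python, from workcell import * gives the robot as it stands.
- The arm moves only by the tool servo_tool, never from a script. Its argument "deltas" is a list of rows, each an object with "translation": the shift along the world's x, y, z in m, a list of three; "turn": the turn, a rotation vector about the world's x, y, z in rad, a list of three; "jaw": the finger opening in m, from 0 to 0.0854. In form: [{"translation": [tx, ty, tz], "turn": [ax, ay, az], "jaw": jaw}, ...]. A call has 1 to 20 rows; each row shifts and turns the commanded pose from where the row before left it; what a row does not reach is not made up. A row lasts 1/12 s, in which the tool goes at most 41.7 mm and 7.16 degrees, less where a joint would pass 70% of its speed; a pose out of reach is approached as far as the arm can. A call with a gripper value outside its range is refused whole. The fingers move at their own pace and stop on an object; the grip force is fixed at half the most. Time passes only in rows, so rows that do not move let the fingers close. It gives the time, the measured TCP pose, the force, the opening and the grip force at its end, in the units of the state.
- sense(): the state, without advancing time (a new reading comes with each control period).
- camera(name): name is "side" or "top"; returns a dict with "pixels" (384x512x3 uint8, red, green, blue), "vfov" (degrees; the focal length in pixels is half the picture's height over the tangent of half this angle, whatever the lens; pixels are square), "cx", "cy" (the principal point, pixels), "dist_coeffs" ([k1, k2, p1, p2, k3] as OpenCV has them; the pictures are not rectified), "R" (3x3) and "t" (3): a world point X has camera coordinates R X + t. Camera axes: x right, y down, z forward; pixel columns grow to the right and rows downward; lengths in mm; the calibration is good to about 2 mm. A picture is of the moment at which its call begins. There is no depth.
- close_job(): hands the job in; it is judged then, once.
The state is a dict: "clock": time; "qpos": joint angles; "qvel": joint speeds; "joint_torque": joint torques, N m; "tcp_pos": TCP position; "tool_rot": TCP orientation; "contact_force": force on the tool from outside, world axes, zero at the start; "ft_torque": the same for the moment, N m; "grip_width": finger opening in mm; "finger_force": force on a finger pad.
Only numpy, scipy, OpenCV 4.12 (cv2) and the standard library are available. Lean on these libraries where they do the work, as an engineer would, in place of code of your own. Each camera call takes 0.05 s, during which the arm holds its last target. There are 200 camera calls.

## Working session

There is one attempt and no reset: what is moved stays moved. The work goes in short steps, Python scripts to look and compute and a tool call to move; the robot and the scene stay as the last step left them, time stands still between calls to the robot, and variables do not carry over. Pictures are saved under pics/ and viewed, at most 11 in all, crops included, and the job is handed in when it is done.

Besides the shell and the picture viewer there is one more tool, called after "Emit:" as name([rows], argument=value, ...), one row to a line, values as JSON. servo_tool: Moves the arm, as the interface text tells. Its arguments: {"type":"object","properties":{"deltas":{"type":"array","items":{"type":"object","properties":{"translation":{"type":"array","items":{"type":"number"}},"turn":{"type":"array","items":{"type":"number"}},"jaw":{"type":"number"}}}}},"required":["deltas"]}

```bash
mkdir -p pics; cat > h.py <<'E'
from workcell import *
import numpy as np, cv2, pickle
def K(c):
    h,w=c["pixels"].shape[:2]; f=h/2/np.tan(np.radians(c["vfov"])/2)
    return np.array([[f,0,c["cx"]],[0,f,c["cy"]],[0,0,1.]])
def snap(n,f):
    c=camera(n); pickle.dump(c,open(f"pics/{f}.pkl","wb")); return c
def load(f): return pickle.load(open(f"pics/{f}.pkl","rb"))
def proj(c,P):
    r,_=cv2.Rodrigues(np.array(c["R"])); return cv2.projectPoints(np.array(P,float).reshape(-1,1,3),r,np.array(c["t"],float),K(c),np.array(c["dist_coeffs"],float))[0][:,0]
def ray(c,uv):
    n=cv2.undistortPoints(np.array(uv,float).reshape(-1,1,2),K(c),np.array(c["dist_coeffs"],float))[:,0]
    R=np.array(c["R"]);d=np.c_[n,np.ones(len(n))]@R; return -R.T@np.array(c["t"]),d
def onz(c,uv,z):
    o,d=ray(c,uv); return o+d*((z-o[2])/d[:,2])[:,None]
def tri(c1,u1,c2,u2):
    o1,d1=ray(c1,u1);o2,d2=ray(c2,u2);out=[]
    for a,b in zip(d1,d2):
        s=np.linalg.lstsq(np.c_[a,-b],o2-o1,rcond=None)[0];p,q=o1+a*s[0],o2+b*s[1];out.append(np.r_[(p+q)/2,np.linalg.norm(p-q)])
    return np.array(out)
def save(c,f,crop=None,s=1):
    im=c["pixels"][...,::-1]
    if crop: x0,y0,x1,y1=crop; im=im[y0:y1,x0:x1]
    cv2.imwrite(f"pics/{f}.png",cv2.resize(np.ascontiguousarray(im),None,fx=s,fy=s,interpolation=cv2.INTER_CUBIC))
E
python3 - <<'E'
from h import *
for n in("top","side"):
    c=snap(n,n+"0"); save(c,n+"0",s=1.5); print(n,c["vfov"],c["dist_coeffs"],-np.array(c["R"]).T@c["t"])
print(sense())
E
```

```text
top 55.84882325270331 [-0.02019059  0.          0.          0.          0.        ] [ 317.60254259  -30.28202649 1305.50397959]
side 46.18951201456946 [0.00678998 0.         0.         0.         0.        ] [224.9185119  694.05544134 944.60269818]
{'clock': 0.1, 'qpos': array([-1.17769238e+00,  9.18093437e-02,  1.23179676e+00,  8.11717582e-06,
        1.81980967e+00, -5.67089510e-02]), 'qvel': array([-0.0002938 , -0.00068094, -0.00269828, -0.00055698, -0.00073734,
       -0.00034679]), 'joint_torque': array([ 3.06834911e-03, -4.60218287e+01, -4.19217467e+01, -8.78765672e-05,
        1.06755010e-02,  3.66895301e-05]), 'tcp_pos': array([ 260.77326866, -540.0756092 ,  230.23084078]), 'tool_rot': array([ 9.74814348e-01,  2.23016046e-01, -1.48721560e-04, -8.99355661e-04]), 'contact_force': array([-0.407148  , -0.44334703, -0.9972806 ]), 'ft_torque': array([-0.00922513,  0.04912328, -0.01865603]), 'finger_force': 0.0, 'grip_width': 85.52456192956627}
```

View pics/top0.png

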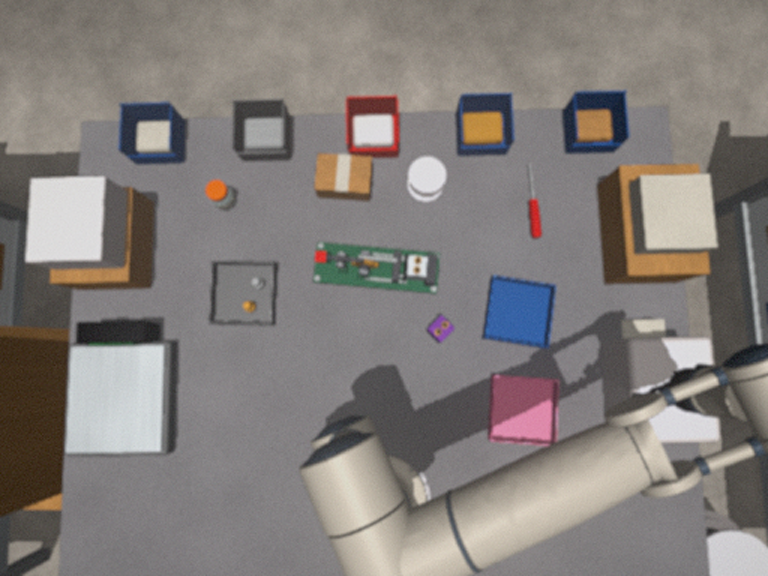

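View pics/side0.png

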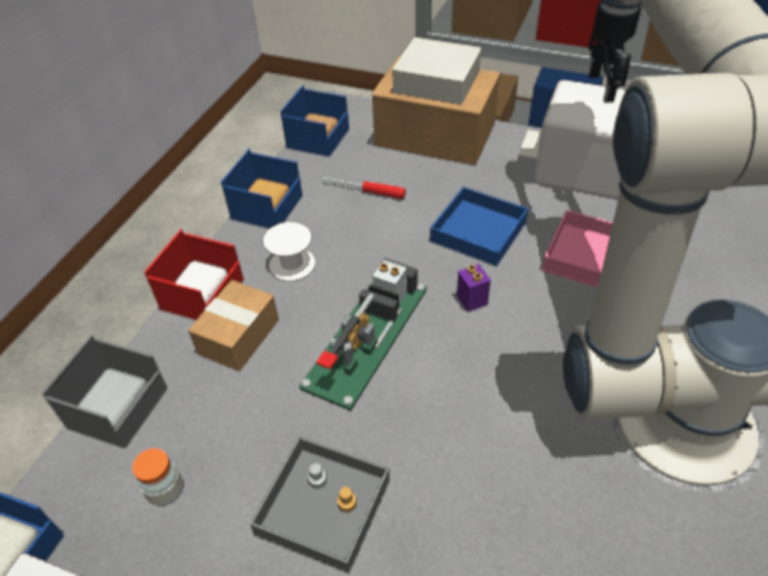

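Top view: the clamp runs from (318,265) (red pad, left) to (435,265) in 1.5x pixels. The block is at (417,265), the blue tray at (519,312) and a purple decoy at (440,328). Next I'll enlarge the clamp and tray in both views.

```bash
python3 - <<'E'
from h import *
import numpy as np
save(load("top0"),"topc",(200,150,300,205),8)
save(load("side0"),"sidec",(190,165,290,275),5.4)
E
```

```text
(no output)
```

View pics/topc.png

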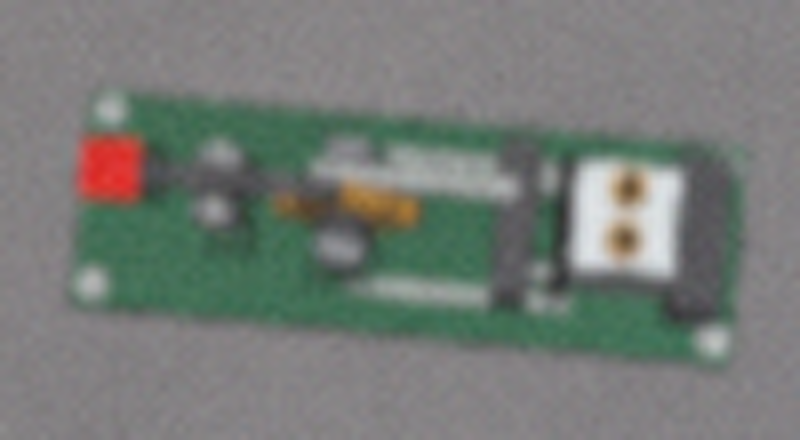

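View pics/sidec.png

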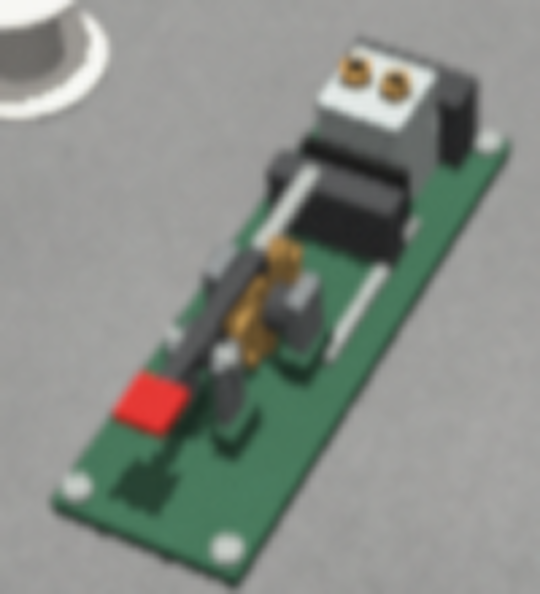

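Both crops are clear. In the top crop the pad is centred at (111,169) and the ports are at (629,187) and (624,239). In the side crop the pad is at (151,403) and the ports are at (355,70) and (397,83).

```bash
python3 - <<'E'
from h import *
np.set_printoptions(precision=1,suppress=True)
t=load("top0");s=load("side0")
T=lambda a:(np.array(a)+.5)/8+[200,150]-.5
S=lambda a:(np.array(a)+.5)/5.4+[190,165]-.5
U=lambda a:(np.array(a)+.5)/1.5-.5
# pad, ports, block top corners
print("pad,ports",tri(t,T([[111,169],[629,187],[624,239]]),s,S([[151,403],[355,70],[397,83]])))
print("block corners",tri(t,T([[575,160],[685,167],[678,280],[565,272]]),s,S([[318,100],[362,43],[438,70],[402,130]])))
pc=onz(t,T([[98,92],[72,308],[748,148],[730,362]]),12);print("plate top",pc)
print("plate side",onz(s,S([[55,500],[238,585],[510,145]]),12))
a=(pc[0]+pc[1]-pc[2]-pc[3])/2; m=pc.mean(0); y=a/np.linalg.norm(a); print("len",np.linalg.norm(a))
x=np.array([y[1],-y[0],0]); o=m+5*y; o[2]=0
print("yaw",np.arctan2(-y[0],y[1]),"x",x,"y",y,"o",o)
print("pad nominal",o+122*y+[0,0,91],"block",o-100*y)
print("tray",tri(t,U([[492,276],[554,284],[549,346],[484,338]]),s,U([[465,188],[527,215],[487,262],[431,238]])))
E
```

```text
pad,ports [[563.7 123.   85.6   4. ]
 [550.2 -98.7  87.7   3.8]
 [527.3 -95.9  88.6   3.2]]
block corners [[ 562.3  -76.3   84.4    2.2]
 [ 557.8 -123.7   81.4    0.3]
 [ 512.  -118.6   80.7    6.5]
 [ 515.   -70.5   84.3    4.4]]
plate top [[ 612.4  137.4   12. ]
 [ 513.   149.7   12. ]
 [ 579.4 -157.9   12. ]
 [ 481.7 -146.4   12. ]]
plate side [[ 614.6  140.5   12. ]
 [ 516.4  155.9   12. ]
 [ 484.3 -142.4   12. ]]
len 297.4705790728624
yaw -0.1082909580366859 x [ 1.  -0.1  0. ] y [0.1 1.  0. ] o [547.1   0.7   0. ]
pad nominal [560.3 122.   91. ] block [536.3 -98.7   0. ]
tray [[ 471.  -251.7  176.1   44. ]
 [ 423.4 -428.     4.7  145.4]
 [ 391.1 -458.5 -189.9   78.9]
 [ 431.4 -222.5   84.   134.4]]
```

Emit:
servo_tool([
  {"translation":[0.015,0.0332,-0.004],"turn":[0,0,0.0506],"jaw":0},
  {"translation":[0.015,0.0332,-0.004],"turn":[0,0,0.0506],"jaw":0},
  {"translation":[0.015,0.0332,-0.004],"turn":[0,0,0.0506],"jaw":0},
  {"translation":[0.015,0.0332,-0.004],"turn":[0,0,0.0506],"jaw":0},
  {"translation":[0.015,0.0332,-0.004],"turn":[0,0,0.0506],"jaw":0},
  {"translation":[0.015,0.0332,-0.004],"turn":[0,0,0.0506],"jaw":0},
  {"translation":[0.015,0.0332,-0.004],"turn":[0,0,0.0506],"jaw":0},
  {"translation":[0.015,0.0332,-0.004],"turn":[0,0,0.0506],"jaw":0},
  {"translation":[0.015,0.0332,-0.004],"turn":[0,0,0.0506],"jaw":0},
  {"translation":[0.015,0.0332,-0.004],"turn":[0,0,0.0506],"jaw":0},
  {"translation":[0.015,0.0332,-0.004],"turn":[0,0,0.0506],"jaw":0},
  {"translation":[0.015,0.0332,-0.004],"turn":[0,0,0.0506],"jaw":0},
  {"translation":[0.015,0.0332,-0.004],"turn":[0,0,0.0506],"jaw":0},
  {"translation":[0.015,0.0332,-0.004],"turn":[0,0,0.0506],"jaw":0},
  {"translation":[0.015,0.0332,-0.004],"turn":[0,0,0.0506],"jaw":0},
  {"translation":[0.015,0.0332,-0.004],"turn":[0,0,0.0506],"jaw":0},
  {"translation":[0.015,0.0332,-0.004],"turn":[0,0,0.0506],"jaw":0},
  {"translation":[0.015,0.0332,-0.004],"turn":[0,0,0.0506],"jaw":0},
  {"translation":[0.015,0.0332,-0.004],"turn":[0,0,0.0506],"jaw":0},
  {"translation":[0.015,0.0332,-0.004],"turn":[0,0,0.0506],"jaw":0},
])

```text
clock: 1.77
tcp_pos: [561.1, 125.5, 150.5]
tool_rot: [0.744, 0.669, -0.0, -0.0]
contact_force: [0.2, -0.6, -0.2]
grip_width: 0.1
finger_force: 0.0
```

```bash
python3 - <<'E'
from h import *
np.set_printoptions(precision=1,suppress=True)
t=load("top0");s=load("side0");U=lambda a:(np.array(a)+.5)/1.5-.5
print("tray",tri(t,U([[492,276],[554,284],[549,346],[484,338]]),s,U([[431,238],[465,188],[527,215],[487,262]])))
q=onz(t,U([[492,276],[554,284],[549,346],[484,338]]),40);print(q,q.mean(0))
x=sense();print(x["clock"],x["tcp_pos"],x["contact_force"],x["qpos"],x["tool_rot"]*1000)
E
```

```text
tray [[ 519.6 -282.4    6.1    0.1]
 [ 490.6 -421.7   37.3    3.3]
 [ 348.6 -408.7   10.8    1.3]
 [ 382.4 -254.8    4.3   24. ]]
[[ 514.2 -275.9   40. ]
 [ 491.9 -420.6   40. ]
 [ 347.3 -400.2   40. ]
 [ 369.1 -250.6   40. ]] [ 430.6 -336.8   40. ]
1.7667 [561.1 125.5 150.5] [ 0.2 -0.6 -0.2] [ 0.2  0.   1.4 -0.   1.7  0.3] [743.7 668.6  -0.4  -0.2]
```

Emit:
servo_tool([
  {"translation":[0.001,-0.002,-0.01],"jaw":0},
  {"translation":[0,0,-0.01],"jaw":0},
  {"translation":[0,0,-0.01],"jaw":0},
  {"translation":[0,0,-0.01],"jaw":0},
  {"translation":[0,0,-0.006],"jaw":0},
  {"translation":[0,0,0],"jaw":0},
  {"translation":[0,0,0],"jaw":0},
])

```text
$.deltas[0]: bad value
```

```bash
python3 - <<'E'
from h import *
c=snap("side","s1");a=c["pixels"][165:275,185:295,::-1]
print(sense()["tcp_pos"])
b=snap("top","t1")["pixels"][145:205,190:300,::-1]
cv2.imwrite("pics/v1.png",np.hstack([cv2.resize(a,(400,400),interpolation=2),cv2.copyMakeBorder(cv2.resize(b,(400,218),interpolation=2),0,182,0,0,0)]))
E
```

```text
[561.98495383 131.08596816 148.45234266]
```

View pics/v1.png

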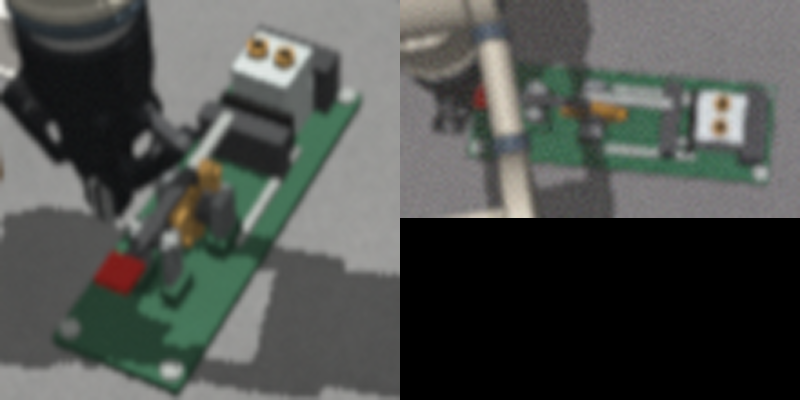

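The move was refused because every row needs "turn". The arm is still above the pad: the side image shows the pad at (120,272), and the jaws and block are unchanged. I'll resend the move from the settled pose.

Emit:
servo_tool([
  {"translation":[0,-0.004,-0.01],"turn":[0,0,0],"jaw":0},
  {"translation":[0,-0.004,-0.01],"turn":[0,0,0],"jaw":0},
  {"translation":[0,0,-0.01],"turn":[0,0,0],"jaw":0},
  {"translation":[0,0,-0.01],"turn":[0,0,0],"jaw":0},
  {"translation":[0,0,-0.004],"turn":[0,0,0],"jaw":0},
  {"translation":[0,0,0],"turn":[0,0,0],"jaw":0},
  {"translation":[0,0,0],"turn":[0,0,0],"jaw":0},
  {"translation":[0,0,0],"turn":[0,0,0],"jaw":0},
])

```text
clock: 2.53
tcp_pos: [561.2, 115.5, 108.0]
tool_rot: [0.745, 0.667, 0.0, 0.0]
contact_force: [0.3, -0.3, 0.5]
grip_width: -0.2
finger_force: 0.0
```

```bash
python3 - <<'E'
from h import *
c=snap("side","s2");a=c["pixels"][165:275,185:295,::-1]
x=sense();print(x["tcp_pos"],x["contact_force"],x["clock"],proj(c,[x["tcp_pos"]])-[185,165])
cv2.imwrite("pics/v2.png",cv2.resize(a,(550,550),interpolation=2))
E
```

```text
[561.24600553 115.58659527 108.1783423 ] [ 0.31285318 -0.4255741  -0.17610332] 2.5833 [[34.70324505 66.4841184 ]]
```

View pics/v2.png

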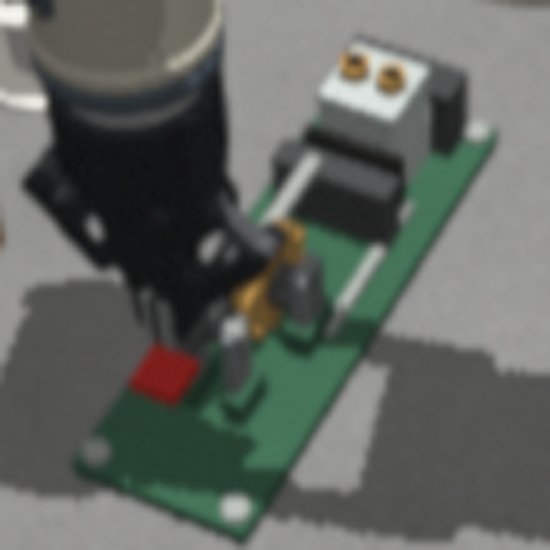

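The TCP tip is about 8 mm short of the pad centre in y. I had corrected a transient reading, so I'll shift it back and approach slowly.

Emit:
servo_tool([
  {"translation":[0,0.004,-0.002],"turn":[0,0,0],"jaw":0},
  {"translation":[0.001,0.004,-0.003],"turn":[0,0,0],"jaw":0},
  {"translation":[0,0,-0.003],"turn":[0,0,0],"jaw":0},
  {"translation":[0,0,-0.002],"turn":[0,0,0],"jaw":0},
  {"translation":[0,0,-0.001],"turn":[0,0,0],"jaw":0},
  {"translation":[0,0,-0.001],"turn":[0,0,0],"jaw":0},
  {"translation":[0,0,0],"turn":[0,0,0],"jaw":0},
  {"translation":[0,0,0],"turn":[0,0,0],"jaw":0},
  {"translation":[0,0,0],"turn":[0,0,0],"jaw":0},
])

```text
clock: 3.33
tcp_pos: [561.9, 123.6, 95.4]
tool_rot: [0.745, 0.667, 0.0, 0.0]
contact_force: [0.2, 0.8, 0.7]
grip_width: 0.1
finger_force: 0.0
```

Emit:
servo_tool([
  {"translation":[0,0,-0.001],"turn":[0,0,0],"jaw":0},
  {"translation":[0,0,-0.001],"turn":[0,0,0],"jaw":0},
  {"translation":[0,0,0],"turn":[0,0,0],"jaw":0},
  {"translation":[0,0,0],"turn":[0,0,0],"jaw":0},
])

```text
clock: 3.67
tcp_pos: [561.8, 123.6, 93.2]
tool_rot: [0.745, 0.668, -0.0, -0.0]
contact_force: [0.2, -1.0, 0.4]
grip_width: -0.2
finger_force: 0.0
```

Emit:
servo_tool([
  {"translation":[0,0,-0.001],"turn":[0,0,0],"jaw":0},
  {"translation":[0,0,-0.001],"turn":[0,0,0],"jaw":0},
  {"translation":[0,0,0],"turn":[0,0,0],"jaw":0},
  {"translation":[0,0,0],"turn":[0,0,0],"jaw":0},
])

```text
clock: 4.0
tcp_pos: [561.8, 123.7, 91.1]
tool_rot: [0.745, 0.668, -0.0, -0.0]
contact_force: [-1.4, -0.8, -0.3]
grip_width: 0.0
finger_force: 0.0
```

Emit:
servo_tool([
  {"translation":[0,0,-0.001],"turn":[0,0,0],"jaw":0},
  {"translation":[0,0,-0.001],"turn":[0,0,0],"jaw":0},
  {"translation":[0,0,0],"turn":[0,0,0],"jaw":0},
  {"translation":[0,0,0],"turn":[0,0,0],"jaw":0},
])

```text
clock: 4.33
tcp_pos: [561.9, 123.7, 89.3]
tool_rot: [0.745, 0.668, -0.0, -0.0]
contact_force: [0.1, -0.8, -0.2]
grip_width: -0.2
finger_force: 0.1
```

Emit:
servo_tool([
  {"translation":[0,0,-0.001],"turn":[0,0,0],"jaw":0},
  {"translation":[0,0,-0.001],"turn":[0,0,0],"jaw":0},
  {"translation":[0,0,0],"turn":[0,0,0],"jaw":0},
  {"translation":[0,0,0],"turn":[0,0,0],"jaw":0},
])

```text
clock: 4.67
tcp_pos: [562.0, 123.8, 88.7]
tool_rot: [0.745, 0.668, 0.001, 0.0]
contact_force: [-2.8, -0.3, 7.3]
grip_width: -0.1
finger_force: 3.2
```

Emit:
servo_tool([
  {"translation":[0,0,-0.001],"turn":[0,0,0],"jaw":0},
  {"translation":[0,0,-0.001],"turn":[0,0,0],"jaw":0},
  {"translation":[0,0,0],"turn":[0,0,0],"jaw":0},
])

```text
clock: 4.92
tcp_pos: [562.2, 124.2, 87.4]
tool_rot: [0.744, 0.668, 0.001, 0.0]
contact_force: [-3.4, 1.0, 9.1]
grip_width: 0.1
finger_force: 4.4
```

Emit:
servo_tool([
  {"translation":[0,0,-0.001],"turn":[0,0,0],"jaw":0},
  {"translation":[0,0,0],"turn":[0,0,0],"jaw":0},
  {"translation":[0,0,0],"turn":[0,0,0],"jaw":0},
])

```text
clock: 5.17
tcp_pos: [562.2, 124.5, 86.3]
tool_rot: [0.744, 0.668, 0.001, -0.0]
contact_force: [-3.6, 2.3, 8.4]
grip_width: 0.5
finger_force: 4.2
```

Emit:
servo_tool([
  {"translation":[0,0,-0.001],"turn":[0,0,0],"jaw":0},
  {"translation":[0,0,0],"turn":[0,0,0],"jaw":0},
  {"translation":[0,0,0],"turn":[0,0,0],"jaw":0},
])

```text
clock: 5.42
tcp_pos: [562.1, 125.0, 84.7]
tool_rot: [0.744, 0.668, 0.001, -0.0]
contact_force: [-1.4, 4.2, 4.7]
grip_width: -0.1
finger_force: 2.3
```

Emit:
servo_tool([
  {"translation":[0,0,-0.001],"turn":[0,0,0],"jaw":0},
  {"translation":[0,0,0],"turn":[0,0,0],"jaw":0},
  {"translation":[0,0,0],"turn":[0,0,0],"jaw":0},
])

```text
clock: 5.67
tcp_pos: [562.2, 125.1, 83.9]
tool_rot: [0.744, 0.668, 0.002, -0.0]
contact_force: [-2.0, 4.9, 8.2]
grip_width: -0.6
finger_force: 4.0
```

```bash
python3 - <<'E'
from h import *
c=snap("side","s3");print(sense()["contact_force"],np.abs(c["pixels"][190:216,235:275].astype(int)-load("s2")["pixels"][190:216,235:275]).mean())
E
```

```text
[-2.62942259  5.47687368  7.39480817] 6.227884615384616
```

Emit:
servo_tool([
  {"translation":[0,0,0],"turn":[0,0,0],"jaw":0},
  {"translation":[0,0,0],"turn":[0,0,0],"jaw":0},
  {"translation":[0,0,0],"turn":[0,0,0],"jaw":0},
  {"translation":[0,0,0],"turn":[0,0,0],"jaw":0},
  {"translation":[0,0,0],"turn":[0,0,0],"jaw":0},
  {"translation":[0,0,0],"turn":[0,0,0],"jaw":0},
])

```text
clock: 6.22
tcp_pos: [562.2, 125.1, 83.9]
tool_rot: [0.744, 0.668, 0.002, -0.0]
contact_force: [-1.9, 4.6, 7.7]
grip_width: 0.2
finger_force: 4.0
```

```bash
python3 - <<'E'
from h import *
c=snap("side","s4");f=lambda n:load(n)["pixels"][190:216,235:275].astype(int)
print(sense()["contact_force"],[np.abs(f("s4")-f(k)).mean() for k in("s2","s3","s1")])
cv2.imwrite("pics/v4.png",np.hstack([cv2.resize(load(k)["pixels"][165:275,185:295,::-1],(400,400),interpolation=2) for k in("s2","s4")]))
E
```

```text
[-1.80726453  5.41401519  7.30958392] [np.float64(11.607692307692307), np.float64(6.479166666666667), np.float64(11.529807692307692)]
```

View pics/v4.png

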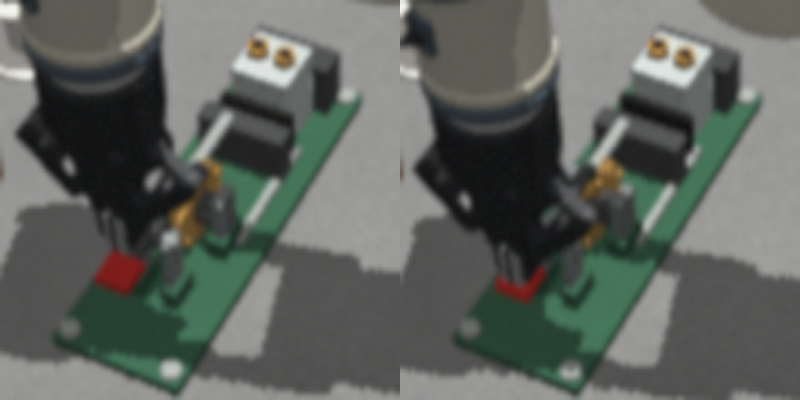

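Compared with the earlier frame, the jaw has begun creeping back while the pad (520,285) is held. I'll keep holding at about 9 N.

Emit:
servo_tool([
  {"translation":[0,0,0],"turn":[0,0,0],"jaw":0},
  {"translation":[0,0,0],"turn":[0,0,0],"jaw":0},
  {"translation":[0,0,0],"turn":[0,0,0],"jaw":0},
  {"translation":[0,0,0],"turn":[0,0,0],"jaw":0},
  {"translation":[0,0,0],"turn":[0,0,0],"jaw":0},
  {"translation":[0,0,0],"turn":[0,0,0],"jaw":0},
  {"translation":[0,0,0],"turn":[0,0,0],"jaw":0},
  {"translation":[0,0,0],"turn":[0,0,0],"jaw":0},
  {"translation":[0,0,0],"turn":[0,0,0],"jaw":0},
  {"translation":[0,0,0],"turn":[0,0,0],"jaw":0},
  {"translation":[0,0,0],"turn":[0,0,0],"jaw":0},
  {"translation":[0,0,0],"turn":[0,0,0],"jaw":0},
  {"translation":[0,0,0],"turn":[0,0,0],"jaw":0},
  {"translation":[0,0,0],"turn":[0,0,0],"jaw":0},
  {"translation":[0,0,0],"turn":[0,0,0],"jaw":0},
  {"translation":[0,0,0],"turn":[0,0,0],"jaw":0},
  {"translation":[0,0,0],"turn":[0,0,0],"jaw":0},
  {"translation":[0,0,0],"turn":[0,0,0],"jaw":0},
  {"translation":[0,0,0],"turn":[0,0,0],"jaw":0},
  {"translation":[0,0,0],"turn":[0,0,0],"jaw":0},
])

```text
clock: 7.93
tcp_pos: [562.2, 125.1, 83.9]
tool_rot: [0.744, 0.668, 0.002, -0.0]
contact_force: [-1.6, 5.5, 7.5]
grip_width: -0.2
finger_force: 4.0
```

```bash
python3 - <<'E'
from h import *
c=snap("side","s5");f=lambda n:load(n)["pixels"][190:216,235:275].astype(int)
print(sense()["contact_force"],[np.abs(f("s5")-f(k)).mean() for k in("s2","s3","s4")])
E
```

```text
[-2.1913672   4.24781495  7.27643897] [np.float64(22.151923076923076), np.float64(18.66698717948718), np.float64(14.225641025641025)]
```

Emit:
servo_tool([
  {"translation":[0,0,0],"turn":[0,0,0],"jaw":0},
  {"translation":[0,0,0],"turn":[0,0,0],"jaw":0},
  {"translation":[0,0,0],"turn":[0,0,0],"jaw":0},
  {"translation":[0,0,0],"turn":[0,0,0],"jaw":0},
  {"translation":[0,0,0],"turn":[0,0,0],"jaw":0},
  {"translation":[0,0,0],"turn":[0,0,0],"jaw":0},
  {"translation":[0,0,0],"turn":[0,0,0],"jaw":0},
  {"translation":[0,0,0],"turn":[0,0,0],"jaw":0},
  {"translation":[0,0,0],"turn":[0,0,0],"jaw":0},
  {"translation":[0,0,0],"turn":[0,0,0],"jaw":0},
  {"translation":[0,0,0],"turn":[0,0,0],"jaw":0},
  {"translation":[0,0,0],"turn":[0,0,0],"jaw":0},
  {"translation":[0,0,0],"turn":[0,0,0],"jaw":0},
  {"translation":[0,0,0],"turn":[0,0,0],"jaw":0},
  {"translation":[0,0,0],"turn":[0,0,0],"jaw":0},
  {"translation":[0,0,0],"turn":[0,0,0],"jaw":0},
  {"translation":[0,0,0],"turn":[0,0,0],"jaw":0},
  {"translation":[0,0,0],"turn":[0,0,0],"jaw":0},
  {"translation":[0,0,0],"turn":[0,0,0],"jaw":0},
  {"translation":[0,0,0],"turn":[0,0,0],"jaw":0},
])

```text
clock: 9.65
tcp_pos: [562.3, 125.1, 84.0]
tool_rot: [0.744, 0.668, 0.002, -0.0]
contact_force: [-2.3, 5.3, 8.2]
grip_width: 0.1
finger_force: 4.0
```

```bash
python3 - <<'E'
from h import *
c=snap("side","s6");f=lambda n:load(n)["pixels"][190:216,235:275].astype(int)
print(sense()["contact_force"],[np.abs(f("s6")-f(k)).mean() for k in("s2","s4","s5")])
E
```

```text
[-3.28689923  5.63787901  7.28190431] [np.float64(26.522435897435898), np.float64(22.724358974358974), np.float64(12.27051282051282)]
```

Still moving, so I'll keep holding until consecutive frames match.

Emit:
servo_tool([
  {"translation":[0,0,0],"turn":[0,0,0],"jaw":0},
  {"translation":[0,0,0],"turn":[0,0,0],"jaw":0},
  {"translation":[0,0,0],"turn":[0,0,0],"jaw":0},
  {"translation":[0,0,0],"turn":[0,0,0],"jaw":0},
  {"translation":[0,0,0],"turn":[0,0,0],"jaw":0},
  {"translation":[0,0,0],"turn":[0,0,0],"jaw":0},
  {"translation":[0,0,0],"turn":[0,0,0],"jaw":0},
  {"translation":[0,0,0],"turn":[0,0,0],"jaw":0},
  {"translation":[0,0,0],"turn":[0,0,0],"jaw":0},
  {"translation":[0,0,0],"turn":[0,0,0],"jaw":0},
  {"translation":[0,0,0],"turn":[0,0,0],"jaw":0},
  {"translation":[0,0,0],"turn":[0,0,0],"jaw":0},
  {"translation":[0,0,0],"turn":[0,0,0],"jaw":0},
  {"translation":[0,0,0],"turn":[0,0,0],"jaw":0},
  {"translation":[0,0,0],"turn":[0,0,0],"jaw":0},
  {"translation":[0,0,0],"turn":[0,0,0],"jaw":0},
  {"translation":[0,0,0],"turn":[0,0,0],"jaw":0},
  {"translation":[0,0,0],"turn":[0,0,0],"jaw":0},
  {"translation":[0,0,0],"turn":[0,0,0],"jaw":0},
  {"translation":[0,0,0],"turn":[0,0,0],"jaw":0},
])

```text
clock: 11.37
tcp_pos: [562.2, 125.1, 83.9]
tool_rot: [0.744, 0.668, 0.002, -0.0]
contact_force: [-3.3, 5.5, 8.3]
grip_width: 0.2
finger_force: 4.0
```

```bash
python3 - <<'E'
from h import *
c=snap("side","s7");f=lambda n:load(n)["pixels"][190:216,235:275].astype(int)
print([np.abs(f("s7")-f(k)).mean() for k in("s2","s5","s6")])
E
```

```text
[np.float64(26.77051282051282), np.float64(13.99423076923077), np.float64(2.567948717948718)]
```

Emit:
servo_tool([
  {"translation":[0,0,0],"turn":[0,0,0],"jaw":0},
  {"translation":[0,0,0],"turn":[0,0,0],"jaw":0},
  {"translation":[0,0,0],"turn":[0,0,0],"jaw":0},
  {"translation":[0,0,0],"turn":[0,0,0],"jaw":0},
  {"translation":[0,0,0],"turn":[0,0,0],"jaw":0},
  {"translation":[0,0,0],"turn":[0,0,0],"jaw":0},
  {"translation":[0,0,0],"turn":[0,0,0],"jaw":0},
  {"translation":[0,0,0],"turn":[0,0,0],"jaw":0},
  {"translation":[0,0,0],"turn":[0,0,0],"jaw":0},
  {"translation":[0,0,0],"turn":[0,0,0],"jaw":0},
  {"translation":[0,0,0],"turn":[0,0,0],"jaw":0},
  {"translation":[0,0,0],"turn":[0,0,0],"jaw":0},
])

```text
clock: 12.42
tcp_pos: [562.2, 125.1, 83.9]
tool_rot: [0.744, 0.668, 0.002, -0.0]
contact_force: [-1.8, 4.6, 7.2]
grip_width: 0.2
finger_force: 4.0
```

```bash
python3 - <<'E'
from h import *
c=snap("side","s8");f=lambda n:load(n)["pixels"][190:216,235:275].astype(int)
print([np.abs(f("s8")-f(k)).mean() for k in("s2","s6","s7")])
cv2.imwrite("pics/v8.png",np.hstack([cv2.resize(load(k)["pixels"][165:275,185:295,::-1],(400,400),interpolation=2) for k in("s7","s8")]))
E
```

```text
[np.float64(26.76955128205128), np.float64(2.5509615384615385), np.float64(0.5785256410256411)]
```

View pics/v8.png

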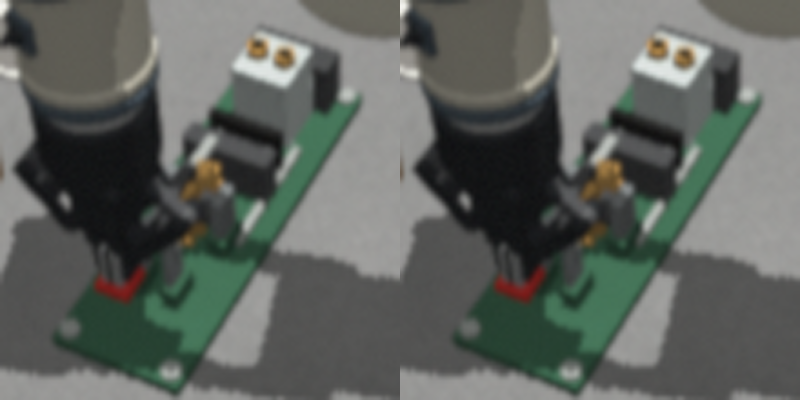

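The jaw is fully back: the last two frames are identical, and there is a clear gap in front of the block. Now I'll release the pad gently and move above the block.

Emit:
servo_tool([
  {"translation":[0,0,0.001],"turn":[0,0,0],"jaw":0},
  {"translation":[0,0,0.002],"turn":[0,0,0],"jaw":0},
  {"translation":[0,0,0.004],"turn":[0,0,0],"jaw":0},
  {"translation":[0,0,0.01],"turn":[0,0,0],"jaw":0},
  {"translation":[0,0,0.02],"turn":[0,0,0],"jaw":0},
  {"translation":[0,0,0.02],"turn":[0,0,0],"jaw":0},
  {"translation":[-0.0025,-0.0221,0],"turn":[0,0,0],"jaw":0.085},
  {"translation":[-0.0025,-0.0221,0],"turn":[0,0,0],"jaw":0.085},
  {"translation":[-0.0025,-0.0221,0],"turn":[0,0,0],"jaw":0.085},
  {"translation":[-0.0025,-0.0221,0],"turn":[0,0,0],"jaw":0.085},
  {"translation":[-0.0025,-0.0221,0],"turn":[0,0,0],"jaw":0.085},
  {"translation":[-0.0025,-0.0221,0],"turn":[0,0,0],"jaw":0.085},
  {"translation":[-0.0025,-0.0221,0],"turn":[0,0,0],"jaw":0.085},
  {"translation":[-0.0025,-0.0221,0],"turn":[0,0,0],"jaw":0.085},
  {"translation":[-0.0025,-0.0221,0],"turn":[0,0,0],"jaw":0.085},
  {"translation":[-0.0025,-0.0221,0],"turn":[0,0,0],"jaw":0.085},
  {"translation":[0,0,0],"turn":[0,0,0],"jaw":0.085},
  {"translation":[0,0,0],"turn":[0,0,0],"jaw":0.085},
  {"translation":[0,0,0],"turn":[0,0,0],"jaw":0.085},
  {"translation":[0,0,0],"turn":[0,0,0],"jaw":0.085},
])

```text
clock: 14.13
tcp_pos: [537.0, -96.6, 139.5]
tool_rot: [0.744, 0.668, 0.0, -0.0]
contact_force: [-0.1, -0.1, 0.1]
grip_width: 85.0
finger_force: 0.0
```

```bash
python3 - <<'E'
from h import *
c=snap("side","s9");x=sense();p=x["tcp_pos"]
print(p,proj(c,[p,[p[0],p[1],82]])-[215,115])
cv2.imwrite("pics/v9.png",cv2.resize(c["pixels"][115:255,215:315,::-1],None,fx=4.2,fy=4.2,interpolation=2))
E
```

```text
[536.99841366 -96.5331668  139.41038715] [[44.83533171 50.30334193]
 [45.41233107 65.84344541]]
```

View pics/v9.png

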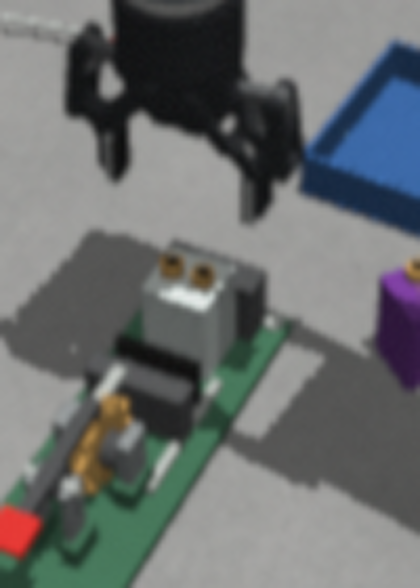

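Side view: the open fingers straddle the block top at (188,278), and the projected TCP agrees within 1 px. Descending.

Emit:
servo_tool([
  {"translation":[0,-0.0005,-0.012],"turn":[0,0,0],"jaw":0.085},
  {"translation":[0,0,-0.012],"turn":[0,0,0],"jaw":0.085},
  {"translation":[0,0,-0.012],"turn":[0,0,0],"jaw":0.085},
  {"translation":[0,0,-0.012],"turn":[0,0,0],"jaw":0.085},
  {"translation":[0,0,-0.012],"turn":[0,0,0],"jaw":0.085},
  {"translation":[0,0,-0.012],"turn":[0,0,0],"jaw":0.085},
  {"translation":[0,0,-0.01],"turn":[0,0,0],"jaw":0.085},
  {"translation":[0,0,-0.01],"turn":[0,0,0],"jaw":0.085},
  {"translation":[0,0,-0.007],"turn":[0,0,0],"jaw":0.085},
  {"translation":[0,0,-0.003],"turn":[0,0,0],"jaw":0.085},
  {"translation":[0,0,0],"turn":[0,0,0],"jaw":0.085},
  {"translation":[0,0,0],"turn":[0,0,0],"jaw":0.085},
  {"translation":[0,0,0],"turn":[0,0,0],"jaw":0.085},
])

```text
clock: 15.27
tcp_pos: [537.4, -98.0, 38.2]
tool_rot: [0.745, 0.668, 0.0, 0.001]
contact_force: [0.5, 0.7, 0.0]
grip_width: 85.1
finger_force: 0.0
```

Emit:
servo_tool([
  {"translation":[0,0,0],"turn":[0,0,0],"jaw":0.06},
  {"translation":[0,0,0],"turn":[0,0,0],"jaw":0.055},
  {"translation":[0,0,0],"turn":[0,0,0],"jaw":0.051},
  {"translation":[0,0,0],"turn":[0,0,0],"jaw":0.049},
  {"translation":[0,0,0],"turn":[0,0,0],"jaw":0.047},
  {"translation":[0,0,0],"turn":[0,0,0],"jaw":0.045},
  {"translation":[0,0,0],"turn":[0,0,0],"jaw":0.03},
  {"translation":[0,0,0],"turn":[0,0,0],"jaw":0.03},
  {"translation":[0,0,0],"turn":[0,0,0],"jaw":0.03},
])

```text
clock: 16.02
tcp_pos: [537.1, -97.8, 37.6]
tool_rot: [0.745, 0.668, 0.0, 0.0]
contact_force: [0.1, 0.1, 1.4]
grip_width: 45.5
finger_force: 62.0
```

Emit:
servo_tool([
  {"translation":[0,0,0.002],"turn":[0,0,0],"jaw":0.03},
  {"translation":[0.0002,0.002,0.002],"turn":[0,0,0],"jaw":0.03},
  {"translation":[0.0002,0.002,0.004],"turn":[0,0,0],"jaw":0.03},
  {"translation":[0,0,0.008],"turn":[0,0,0],"jaw":0.03},
  {"translation":[0,0,0.012],"turn":[0,0,0],"jaw":0.03},
  {"translation":[0,0,0.012],"turn":[0,0,0],"jaw":0.03},
  {"translation":[0,0,0.012],"turn":[0,0,0],"jaw":0.03},
  {"translation":[0,0,0.012],"turn":[0,0,0],"jaw":0.03},
  {"translation":[0,0,0.012],"turn":[0,0,0],"jaw":0.03},
  {"translation":[0,0,0.012],"turn":[0,0,0],"jaw":0.03},
  {"translation":[0,0,0.01],"turn":[0,0,0],"jaw":0.03},
  {"translation":[0,0,0.006],"turn":[0,0,0],"jaw":0.03},
  {"translation":[0,0,0],"turn":[0,0,0],"jaw":0.03},
  {"translation":[0,0,0],"turn":[0,0,0],"jaw":0.03},
])

```text
clock: 17.18
tcp_pos: [537.4, -93.8, 141.4]
tool_rot: [0.745, 0.668, 0.0, 0.0]
contact_force: [-0.4, 0.9, -3.4]
grip_width: 45.3
finger_force: 61.7
```

Emit:
servo_tool([
  {"translation":[-0.003,-0.007,0],"turn":[0,0,0],"jaw":0.03},
  {"translation":[-0.005,-0.011,0],"turn":[0,0,0],"jaw":0.03},
  {"translation":[-0.008,-0.018,0],"turn":[0,0,0],"jaw":0.03},
  {"translation":[-0.008,-0.018,0],"turn":[0,0,0],"jaw":0.03},
  {"translation":[-0.008,-0.018,0],"turn":[0,0,0],"jaw":0.03},
  {"translation":[-0.008,-0.018,0],"turn":[0,0,0],"jaw":0.03},
  {"translation":[-0.008,-0.018,0],"turn":[0,0,0],"jaw":0.03},
  {"translation":[-0.008,-0.018,0],"turn":[0,0,0],"jaw":0.03},
  {"translation":[-0.008,-0.018,0],"turn":[0,0,0],"jaw":0.03},
  {"translation":[-0.008,-0.018,0],"turn":[0,0,0],"jaw":0.03},
  {"translation":[-0.008,-0.018,0],"turn":[0,0,0],"jaw":0.03},
  {"translation":[-0.008,-0.018,0],"turn":[0,0,0],"jaw":0.03},
  {"translation":[-0.008,-0.018,0],"turn":[0,0,0],"jaw":0.03},
  {"translation":[-0.006,-0.016,0],"turn":[0,0,0],"jaw":0.03},
  {"translation":[-0.004,-0.01,0],"turn":[0,0,0],"jaw":0.03},
  {"translation":[0,0,0],"turn":[0,0,0],"jaw":0.03},
  {"translation":[0,0,0],"turn":[0,0,0],"jaw":0.03},
  {"translation":[0,0,0],"turn":[0,0,0],"jaw":0.03},
  {"translation":[0,0,0],"turn":[0,0,0],"jaw":0.03},
])

```text
clock: 18.77
tcp_pos: [431.5, -335.2, 141.2]
tool_rot: [0.744, 0.668, 0.0, -0.0]
contact_force: [-0.0, -0.3, -3.3]
grip_width: 45.5
finger_force: 61.8
```

```bash
python3 - <<'E'
from h import *
c=snap("side","s10");x=sense();p=x["tcp_pos"]
print(p,x["clock"],proj(c,[[p[0],p[1],5]])*1.6-[0,0])
cv2.imwrite("pics/v10.png",cv2.resize(c["pixels"][90:210,240:400,::-1],None,fx=4,fy=4,interpolation=2));print((proj(c,[[p[0],p[1],5],[430.6,-336.8,5]])-[240,90])*4)
E
```

```text
[ 431.56940025 -335.13269499  141.2317956 ] 18.8167 [[511.22056818 246.24034739]]
[[318.05142046 255.60086846]
 [319.82822987 254.49135671]]
```

View pics/v10.png

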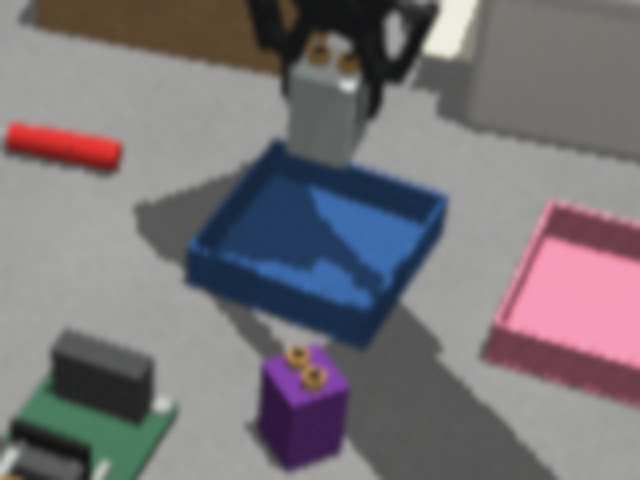

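The tray floor centre is at about (317,250) and the projected block position is (318,256), so it's centred. Lowering.

Emit:
servo_tool([
  {"translation":[0,0,-0.006],"turn":[0,0,0],"jaw":0.03},
  {"translation":[0,0,-0.012],"turn":[0,0,0],"jaw":0.03},
  {"translation":[0,0,-0.012],"turn":[0,0,0],"jaw":0.03},
  {"translation":[0,0,-0.012],"turn":[0,0,0],"jaw":0.03},
  {"translation":[0,0,-0.012],"turn":[0,0,0],"jaw":0.03},
  {"translation":[0,0,-0.012],"turn":[0,0,0],"jaw":0.03},
  {"translation":[0,0,-0.012],"turn":[0,0,0],"jaw":0.03},
  {"translation":[0,0,-0.01],"turn":[0,0,0],"jaw":0.03},
  {"translation":[0,0,-0.008],"turn":[0,0,0],"jaw":0.03},
  {"translation":[0,0,-0.006],"turn":[0,0,0],"jaw":0.03},
  {"translation":[0,0,-0.004],"turn":[0,0,0],"jaw":0.03},
  {"translation":[0,0,-0.002],"turn":[0,0,0],"jaw":0.03},
  {"translation":[0,0,0],"turn":[0,0,0],"jaw":0.03},
  {"translation":[0,0,0],"turn":[0,0,0],"jaw":0.03},
  {"translation":[0,0,0],"turn":[0,0,0],"jaw":0.03},
])

```text
clock: 20.07
tcp_pos: [431.6, -336.1, 34.0]
tool_rot: [0.745, 0.668, 0.0, 0.001]
contact_force: [-0.4, 0.4, -3.6]
grip_width: 45.3
finger_force: 61.8
```

Emit:
servo_tool([
  {"translation":[0,0,-0.001],"turn":[0,0,0],"jaw":0.03},
  {"translation":[0,0,-0.001],"turn":[0,0,0],"jaw":0.03},
  {"translation":[0,0,0],"turn":[0,0,0],"jaw":0.03},
  {"translation":[0,0,0],"turn":[0,0,0],"jaw":0.03},
])

```text
clock: 20.4
tcp_pos: [431.2, -335.8, 31.3]
tool_rot: [0.745, 0.668, -0.0, -0.0]
contact_force: [-0.1, -0.1, -2.8]
grip_width: 45.9
finger_force: 61.8
```

Emit:
servo_tool([
  {"translation":[0,0,-0.0005],"turn":[0,0,0],"jaw":0.03},
  {"translation":[0,0,-0.0005],"turn":[0,0,0],"jaw":0.03},
  {"translation":[0,0,0],"turn":[0,0,0],"jaw":0.03},
  {"translation":[0,0,0],"turn":[0,0,0],"jaw":0.03},
])

```text
clock: 20.73
tcp_pos: [431.2, -335.8, 30.2]
tool_rot: [0.745, 0.668, -0.0, -0.0]
contact_force: [0.3, -0.0, -3.7]
grip_width: 45.5
finger_force: 61.8
```

Emit:
servo_tool([
  {"translation":[0,0,-0.0005],"turn":[0,0,0],"jaw":0.03},
  {"translation":[0,0,-0.0005],"turn":[0,0,0],"jaw":0.03},
  {"translation":[0,0,0],"turn":[0,0,0],"jaw":0.03},
  {"translation":[0,0,0],"turn":[0,0,0],"jaw":0.03},
])

```text
clock: 21.07
tcp_pos: [431.4, -335.9, 29.6]
tool_rot: [0.745, 0.668, 0.0, 0.0]
contact_force: [-0.2, 0.8, -0.9]
grip_width: 45.4
finger_force: 61.8
```

Emit:
servo_tool([
  {"translation":[0,0,-0.0005],"turn":[0,0,0],"jaw":0.03},
  {"translation":[0,0,0],"turn":[0,0,0],"jaw":0.03},
  {"translation":[0,0,0],"turn":[0,0,0],"jaw":0.03},
])

```text
clock: 21.32
tcp_pos: [431.4, -335.9, 29.6]
tool_rot: [0.745, 0.668, -0.0, 0.0]
contact_force: [-3.2, 1.9, 5.2]
grip_width: 45.5
finger_force: 62.5
```

Emit:
servo_tool([
  {"translation":[0,0,0],"turn":[0,0,0],"jaw":0.047},
  {"translation":[0,0,0],"turn":[0,0,0],"jaw":0.05},
  {"translation":[0,0,0],"turn":[0,0,0],"jaw":0.06},
  {"translation":[0,0,0],"turn":[0,0,0],"jaw":0.07},
  {"translation":[0,0,0],"turn":[0,0,0],"jaw":0.07},
  {"translation":[0,0,0],"turn":[0,0,0],"jaw":0.07},
  {"translation":[0,0,0.004],"turn":[0,0,0],"jaw":0.07},
  {"translation":[0,0,0.01],"turn":[0,0,0],"jaw":0.07},
  {"translation":[0,0,0.015],"turn":[0,0,0],"jaw":0.07},
  {"translation":[0,0,0.02],"turn":[0,0,0],"jaw":0.07},
  {"translation":[0,0,0.02],"turn":[0,0,0],"jaw":0.07},
  {"translation":[0,0,0.02],"turn":[0,0,0],"jaw":0.07},
  {"translation":[0,0,0.02],"turn":[0,0,0],"jaw":0.07},
  {"translation":[0,0,0.02],"turn":[0,0,0],"jaw":0.07},
  {"translation":[0,0,0.02],"turn":[0,0,0],"jaw":0.07},
  {"translation":[0,0,0.01],"turn":[0,0,0],"jaw":0.07},
  {"translation":[0,0,0],"turn":[0,0,0],"jaw":0.07},
  {"translation":[0,0,0],"turn":[0,0,0],"jaw":0.07},
  {"translation":[0,0,0],"turn":[0,0,0],"jaw":0.07},
])

```text
clock: 22.9
tcp_pos: [430.9, -335.5, 186.4]
tool_rot: [0.745, 0.668, -0.0, -0.001]
contact_force: [-0.4, 0.1, -1.2]
grip_width: 69.9
finger_force: 0.0
```

```bash
python3 - <<'E'
from h import *
c=snap("side","s11");save(c,"v11",s=1.5);x=sense();print(x["tcp_pos"],x["clock"],x["contact_force"])
E
```

```text
[ 430.82404831 -335.43775303  185.99476197] 22.95 [ 0.14894548 -0.1815181   0.2826538 ]
```

View pics/v11.png

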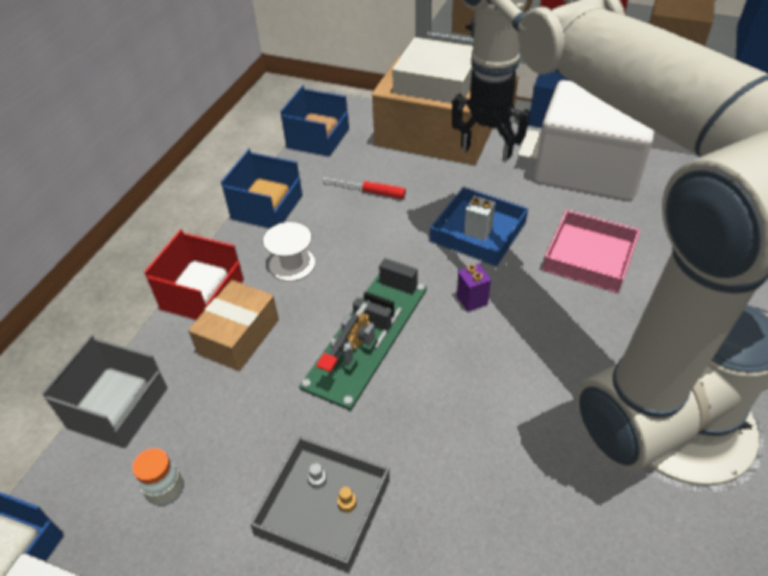

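The block stands upright in the blue tray at (480,218), the gripper is clear, and nothing else has moved.

```bash
python3 -c "from workcell import *; print(close_job())"
```

```text
the job is handed in; nothing more can be done
None
```

The valve block is standing upright in the blue tray and the job is handed in at about 23 s. I held the pawl off until the jaw was fully back, no force reading on the clamp went above about 10 N, and nothing else looks moved in the last picture.

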